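# Find the stamped parts bin and send it out

### The job

Look underneath both blue parts bins: with a fingertip, tip the left one (as the robot sees it) steeply back over the stop bar, to about 70 degrees, pause so that its underside can be seen from the front, and let it down gently until it stands flat; then do the same with the right one. Then push the bin with the orange stamp underneath away from the bar until it stands centred across the yellow dispatch line, and leave the other bin at the bar. Only touch and push: neither bin may be lifted off the table or tipped right over, and the socket, tape roll and jar stay where they are.

Things in the scene. Friction and masses are not known exactly. Their poses are not given: they have to be found in the camera images.
- bin_a: blue open empty parts bin, 120 (x) x 110 (y) mm, 0.3-0.6 kg; origin: centre of underside; x from tall back to low front, z up. Walls 6 mm, heavy floor 8 mm thick. Back wall 90 mm high, on the robot's side; front 40 mm with a white card; sides 90 mm in the back half, sloping to 40. Tipped back under 74 degrees it falls back by itself. Stamped: 84 mm orange disc mid-underside, hidden when standing; left or right by chance.
- bin_b: blue open empty parts bin, 120 (x) x 110 (y) mm, 0.3-0.6 kg; origin: centre of underside; x from tall back to low front, z up. Walls 6 mm, heavy floor 8 mm thick. Back wall 90 mm high, on the robot's side; front 40 mm with a white card; sides 90 mm in the back half, sloping to 40. Tipped back under 74 degrees it falls back by itself. Plain blue underside, no stamp; else just like bin_a.
- stop_bar: dark steel bar fixed to the table, 12 (x) x 560 (y) mm, 5 mm high; origin: centre of underside; x points away from the robot, y left; far face at x = +6 mm. The bins stand 2 to 20 mm beyond it, backs to it, one left (+y) and one right (-y) of its middle. It stops a bin from sliding towards the robot when tipped back over it.
- line: dispatch line: flat yellow stripe on the table beyond the bins, 40 mm wide (x) and 620 mm long (y), no noticeable thickness; origin at its centre, x pointing away from the robot across the stripe.
- socket: bystander: upright steel wheel-nut socket, 30 mm diameter, 45 mm high, between the bins; origin at the centre of its underside
- tape: bystander: brown roll of packing tape lying flat, 96 mm diameter, 50 mm high, left of the bins; origin at the centre of its underside
- jar: bystander: closed jar of valve caps, 64 mm diameter, 90 mm high, right of the bins; origin at the centre of its underside
- bin_a_rl (a point): back left bottom corner of bin_a (on the underside)
- bin_a_rr (a point): back right bottom corner of bin_a (on the underside)
- bin_a_fl (a point): front left bottom corner of bin_a (on the underside)
- bin_a_fr (a point): front right bottom corner of bin_a (on the underside)
- bin_b_rl (a point): back left bottom corner of bin_b (on the underside)
- bin_b_rr (a point): back right bottom corner of bin_b (on the underside)
- bin_b_fl (a point): front left bottom corner of bin_b (on the underside)
- bin_b_fr (a point): front right bottom corner of bin_b (on the underside)
Not all that is in view belongs to the job. What is shaped like the bin_a but green is not meant.

How it is judged:
On the way, in this order (a step that is already met when the one before it is completed fails the run):
1. the left bin is tipped up more than 60 degrees (1.05 rad) for 0.3 s ((((y of bin_a in the frame of stop_bar above 0 m and y of bin_b in the frame of stop_bar below 0 m) and angle between bin_a's own z axis and vertical above 1.05 rad) or ((y of bin_b in the frame of stop_bar above 0 m and y of bin_a in the frame of stop_bar below 0 m) and angle between bin_b's own z axis and vertical above 1.05 rad))), for 0.3 s.
2. the left bin stands flat again (within 3.4 degrees) ((((y of bin_a in the frame of stop_bar above 0 m and y of bin_b in the frame of stop_bar below 0 m) and angle between bin_a's own z axis and vertical below 0.06 rad) or ((y of bin_b in the frame of stop_bar above 0 m and y of bin_a in the frame of stop_bar below 0 m) and angle between bin_b's own z axis and vertical below 0.06 rad))), for 0.2 s.
3. the right bin is tipped up more than 60 degrees (1.05 rad) for 0.3 s ((((y of bin_a in the frame of stop_bar above 0 m and y of bin_b in the frame of stop_bar below 0 m) and angle between bin_b's own z axis and vertical above 1.05 rad) or ((y of bin_b in the frame of stop_bar above 0 m and y of bin_a in the frame of stop_bar below 0 m) and angle between bin_a's own z axis and vertical above 1.05 rad))), for 0.3 s.
4. the right bin stands flat again (within 3.4 degrees) ((((y of bin_a in the frame of stop_bar above 0 m and y of bin_b in the frame of stop_bar below 0 m) and angle between bin_b's own z axis and vertical below 0.06 rad) or ((y of bin_b in the frame of stop_bar above 0 m and y of bin_a in the frame of stop_bar below 0 m) and angle between bin_a's own z axis and vertical below 0.06 rad))), for 0.2 s.
5. the stamped bin stands across the dispatch line (x of bin_a in the frame of line between -0.03 and 0.03 m), for 0.2 s.
At the end, for the whole second after the job is handed in: The stamped bin stands flat (within 3.4 degrees) and still with its centre within 30 mm of the middle of the yellow stripe, within the stripe's length; the other bin stands flat and still, its centre less than 110 mm beyond the stop bar's middle (all of step 5 and y of bin_a in the frame of line between -0.28 and 0.28 m and angle between each of bin_a, bin_b's own z axis and vertical below 0.06 rad and x of bin_b in the frame of stop_bar below 0.11 m and linear speed of each of bin_a, bin_b below 0.02 m/s); the robot touches nothing.
It fails at once if a bin is lifted: all four bottom corners more than 15 mm above the table (bin_a) (height (world z) of each of bin_a_rl, bin_a_rr, bin_a_fl, bin_a_fr above 0.015 m).
It fails at once if a bin is lifted: all four bottom corners more than 15 mm above the table (bin_b) (height (world z) of each of bin_b_rl, bin_b_rr, bin_b_fl, bin_b_fr above 0.015 m).
It fails at once if a bin is tipped over (past 80 degrees) (angle between any of bin_a, bin_b's own z axis and vertical above 1.4 rad).
It fails at once if a bin is dropped back instead of let down gently (turning faster than 4 rad/s) (angular speed of any of bin_a, bin_b above 4 rad/s).
It fails at once if the socket, the tape roll or the jar is disturbed (moved more than 25 mm) (distance of any of socket, tape, jar from where it was at the start of the episode above 0.025 m).
It also fails if it takes over 72 s, if anything falls off the work surface, if the arm or the gripper's body presses on something with over 40 N, if the wrist force passes 120 N, or if a joint passes its speed limit or range.

### The arm

A 6-joint arm with a two-finger parallel gripper is mounted at the origin on the work surface. World frame = base frame: x ahead of the robot, y to its left, z up, the work surface at z = 0. Lengths are in m, angles in rad, forces in N, time in s.
With the tool pointing down it reaches from about 0.4 to 0.825 m from the base axis. Payload 7 kg.
Tool frame: the origin (TCP) lies midway between the tips of the shut fingers; the grasp point (between the pads) lies 19 mm behind it; z points along the fingers, y is the direction in which the jaws open and shut (so a half turn about z gives the same grasp; the last joint's range is limited). The gripper opens to 85 mm and grips with 20 to 120 N. Pads are 22 mm wide; open, the fingers measure 114 mm over their backs; the gripper's body (76 mm by 85 mm) begins 54 mm behind the grasp point. The pads swing forward as they close: fully open they stand 13 mm farther back than shut.
Start: joints at [1.535, 0.359, 0.012, 0, -1.224, -0.288], TCP at [0.215, 0.64, 0.231] pointing down, gripper open.
Joint ranges: [-3.07, 3.07], [-1.43, 2.12], [-1.02, 1.25], [-3.03, 1.67], [-3.05, -0], [-3.03, 3.03]. Speed limits (rad/s): [2.39, 2.39, 3.01, 3.14, 3.14, 3.14].

### API

Orientations are given as a unit quaternion [x, y, z, w].
In Python, from plant import goto, move_straight, set_joints, open_jaws, gripper_close, pause, solve_ik, sense, camera, IKError, finish_job gives the robot as it stands. Calls block until the motion is done:
- goto(position, orientation): joint-space move of the TCP to a pose.
- move_straight(position, rot=None, v=0.15, guard=None): straight line of the TCP; rot=None keeps the orientation; v is the mean speed in m/s. With guard (N) it stops when the force on the tool has changed by that much, and returns True; else False.
- set_joints(angles): joint-space move.
- open_jaws() and gripper_close(f_grip=None): open the fingers fully, or close them until they stop; f_grip is the grip in N (None keeps the last).
- pause(seconds).
- solve_ik(position, orientation): joint angles nearest the present ones, or None.
- sense(): the state.
- camera(name): name is "scene" or "top"; returns a dict with "image" (400x640x3 uint8, blue, green, red), "camera_matrix" (3x3 intrinsics, pixels), "cam_to_world" (4x4, takes a point from camera to world coordinates). Camera axes: x right, y down, z forward; pixel columns grow to the right and rows downward; lengths in m; the calibration is good to about 2 mm. A picture is of the moment at which its call begins. There is no depth.
A pose or a line that the arm cannot do raises IKError and nothing moves.
- finish_job(): hands the job in, once; it reports no verdict.
The state is a dict: "time_s": time; "joint_positions": joint angles; "joint_velocities": joint speeds; "effort": joint torques, N m; "ee_pos": TCP position; "eef_rot": TCP orientation; "ft_force": force on the tool from outside, world axes, zero at the start; "moment": the same for the moment, N m; "grip_width": finger opening in m.
Only numpy, scipy, OpenCV 4.12 (cv2) and the standard library are available. Lean on these libraries where they do the work, as an engineer would, in place of code of your own. Each camera call takes 0.05 s, during which the arm holds its last target.

## Working session

There is one attempt and no reset: what is moved stays moved. The work goes in short steps, each a Python script; the robot and the scene stay as the last script left them, time stands still between calls to the robot, and variables do not carry over. Pictures are saved under pics/ and viewed, and the job is handed in when it is done.

```bash
ls && mkdir -p pics && python3 - <<'E'
from plant import *
import cv2
s=sense(); print(s)
for n in("scene","top"):
    c=camera(n); cv2.imwrite(f"pics/{n}0.png",c["image"]); print(n,c["camera_matrix"].tolist(),c["cam_to_world"].round(4).tolist())
E
```

```text
pics
{'time_s': 0.0, 'joint_positions': array([ 1.53508310e+00,  3.59356115e-01,  1.10697780e-02, -3.53548849e-04,
       -1.22407131e+00, -2.88081453e-01]), 'joint_velocities': array([ 1.24847289e-04, -5.66870893e-05,  6.09485557e-04, -3.62884719e-04,
        8.74442699e-04, -6.48962409e-04]), 'effort': array([ 1.01536323e-03, -5.83318126e+01,  2.93419772e+01,  6.93609193e+00,
       -6.01375315e-03,  8.93325307e-06]), 'ee_pos': array([0.21464535, 0.6394683 , 0.2303877 ]), 'eef_rot': array([ 9.86913206e-01, -1.61250386e-01, -6.66407418e-05,  7.95369290e-04]), 'ft_force': array([-0.82938405,  0.07022694,  0.12335495]), 'moment': array([0.01223507, 0.01591886, 0.03220343]), 'grip_width': 0.08547678842204863}
scene [[381.897238118689, 0.0, 314.9232344793857], [0.0, 381.897238118689, 203.34348580893763], [0.0, 0.0, 1.0]] [[-0.5847, 0.4201, -0.694, 1.2329], [0.8112, 0.309, -0.4964, 0.5383], [0.0059, -0.8532, -0.5215, 0.5755], [0.0, 0.0, 0.0, 1.0]]
top [[450.7687882332812, 0.0, 322.3470621893916], [0.0, 450.7687882332812, 197.28649131104694], [0.0, 0.0, 1.0]] [[0.009, -0.9839, 0.1787, 0.3109], [-0.9998, -0.0058, 0.0183, 0.0036], [-0.017, -0.1789, -0.9837, 1.3498], [0.0, 0.0, 0.0, 1.0]]
```

View pics/scene0.png

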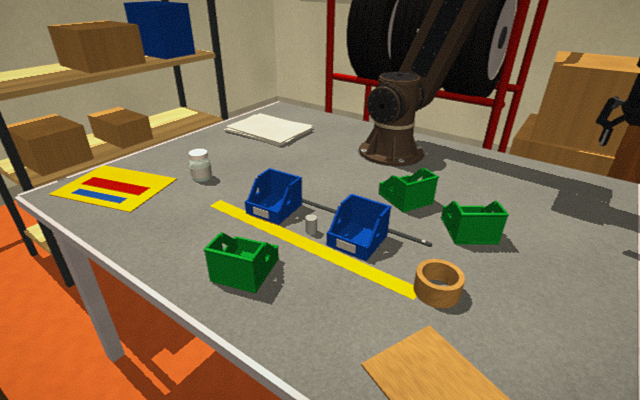

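View pics/top0.png

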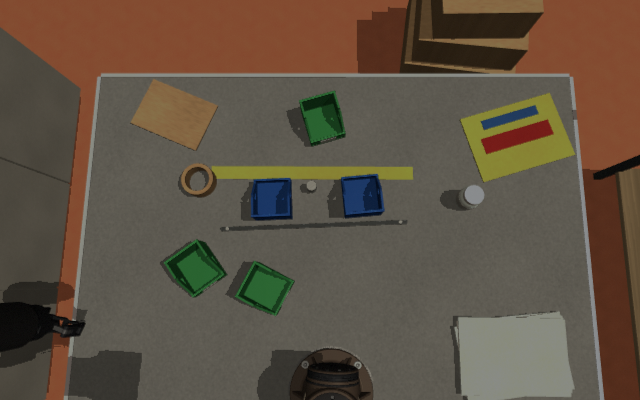

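The scene view shows the two blue bins at about (358,225) and (274,195), with the socket between them at (311,224). The tape is at (439,283), the jar at (201,166), and there are green decoys. In the top view the left bin is at (271,199), the right bin at (362,196), the bar near row 226 and the stripe near row 173.

```bash
cat > h.py <<'E'
from plant import *
import numpy as np, cv2
def ray(c,uv,z):
    K=c["camera_matrix"];T=c["cam_to_world"]
    uv=np.atleast_2d(np.asarray(uv,float))
    d=np.c_[(uv-[K[0,2],K[1,2]])/[K[0,0],K[1,1]],np.ones(len(uv))]@T[:3,:3].T
    o=T[:3,3]
    return (o+d*((z-o[2])/d[:,2])[:,None])[:,:2]
def proj(c,P):
    T=np.linalg.inv(c["cam_to_world"]);P=np.atleast_2d(P)
    q=P@T[:3,:3].T+T[:3,3]; q=q@c["camera_matrix"].T
    return q[:,:2]/q[:,2:]
def blobs(mask,amin):
    cs,_=cv2.findContours(mask.astype(np.uint8),cv2.RETR_EXTERNAL,cv2.CHAIN_APPROX_NONE)
    return [k for k in cs if cv2.contourArea(k)>amin]
E
python3 - <<'E'
from h import *
c=camera("top");im=c["image"];hsv=cv2.cvtColor(im,cv2.COLOR_BGR2HSV)
H,S,V=hsv[...,0],hsv[...,1],hsv[...,2]
m=(abs(H.astype(int)-113)<12)&(S>120)&(V>30)
for k in blobs(m,400):
    r=cv2.minAreaRect(k);print("blue",r, "box@90",ray(c,cv2.boxPoints(r),.09).round(4).tolist())
m=(abs(H.astype(int)-28)<6)&(S>180)&(V>120)
for k in blobs(m,500):
    r=cv2.minAreaRect(k);print("yel",r,ray(c,cv2.boxPoints(r),0).round(4).tolist(), ray(c,r[0],0))
z=im[140:260,190:430]; cv2.imwrite("pics/topz.png",cv2.resize(z,None,fx=3.3,fy=3.3,interpolation=cv2.INTER_CUBIC))
s=camera("scene");z=s["image"][150:300,190:470]; cv2.imwrite("pics/scz.png",cv2.resize(z,None,fx=2.8,fy=2.8,interpolation=cv2.INTER_CUBIC))
print("bar ends",ray(c,[[224,229],[404,222]],.005), "socket",ray(c,[311.5,186],.045))
E
```

```text
blue ((271.0, 198.0), (40.0, 40.0), 90.0) box@90 [[0.5949, 0.2325], [0.5955, 0.1175], [0.4799, 0.115], [0.4792, 0.2282]]
blue ((362.1781921386719, 195.28219604492188), (40.39850997924805, 39.70198440551758), 84.2894058227539) box@90 [[0.5987, -0.0241], [0.6109, -0.1371], [0.4947, -0.1468], [0.4828, -0.0356]]
bar ends [[ 0.45665884  0.32346058]
 [ 0.48155004 -0.21643707]] socket [[0.58175423 0.06034447]]
```

View pics/topz.png

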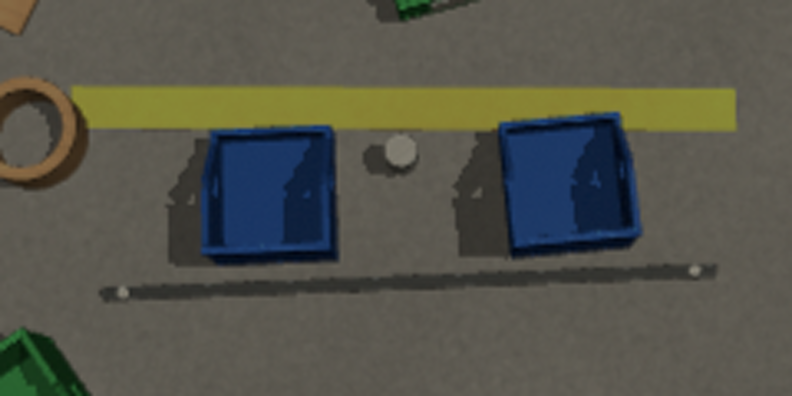

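View pics/scz.png

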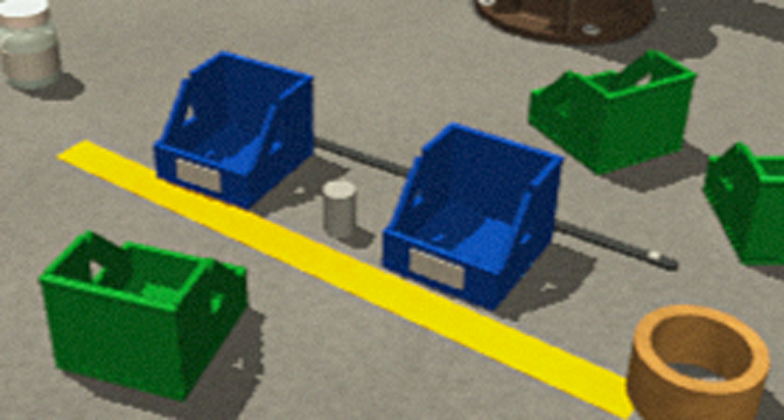

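```bash
python3 - <<'E'
from h import *
c=camera("top");im=c["image"];hsv=cv2.cvtColor(im,cv2.COLOR_BGR2HSV)
H,S,V=[hsv[...,i].astype(int) for i in range(3)]
m=(abs(H-113)<12)&(S>120)&(V>30)
def yaw(p,q): # line p->q with q having larger y
    d=q-p; return np.arctan2(-d[0],d[1])
for k in blobs(m,400):
    x,y,w,h=cv2.boundingRect(k)
    cols=np.arange(x+5,x+w-5); sub=m[y:y+h,cols-0]
    for nm,rows,z in(("front top z.04",[y+np.argmax(sub[:,i])-.5 for i in range(len(cols))],.04),("back bottom z0",[y+h-1-np.argmax(sub[::-1,i])+.5 for i in range(len(cols))],0.)):
        P=ray(c,np.c_[cols,rows],z); f=np.polyfit(P[:,1],P[:,0],1); r=P[:,0]-np.polyval(f,P[:,1]); ok=abs(r)<.003; f=np.polyfit(P[ok,1],P[ok,0],1)
        print(nm,"xmid",np.polyval(f,P[:,1].mean()).round(4),"yaw",-np.arctan(f[0]).round(4),"n",ok.sum(),len(ok))
    # sides at z .09: rows in back half
    rs=np.arange(y+h-16,y+h-8)
    L=[np.argmax(m[r,x-3:x+w+3])+x-3-.5 for r in rs];R=[x+w+2-np.argmax(m[r,x-3:x+w+3][::-1])+.5 for r in rs]
    a=ray(c,np.c_[L,rs],.09);b=ray(c,np.c_[R,rs],.09);print(" left y",a[:,1].mean().round(4),"right y",b[:,1].mean().round(4),"mid",((a+b)/2).mean(0).round(4))
m2=(abs(H-28)<6)&(S>120)&(V>70)
for k in blobs(m2,1000):
    r=cv2.minAreaRect(k);print("yel",ray(c,cv2.boxPoints(r),0).round(3).tolist(), ray(c,r[0],0))
# bar
m3=(V<60)&(S<60)
pts=[]
for u in list(range(230,250))+list(range(300,340))+list(range(384,400)):
    col=np.arange(215,233); g=V[col,u]; 
    w=np.clip(80-g,0,None).astype(float)
    if w.sum()>20: pts.append((u,(col*w).sum()/w.sum()))
P=ray(c,pts,.004); f=np.polyfit(P[:,1],P[:,0],1); r=P[:,0]-np.polyval(f,P[:,1]);print("bar x at y=.17,.055,-.09",np.polyval(f,[.173,.055,-.09]),"yaw",-np.arctan(f[0]),"res",r.std(),len(pts))
m4=(abs(H-60)<15)&(S>120)&(V>30)
for k in blobs(m4,300): r=cv2.minAreaRect(k);print("green@.06",ray(c,cv2.boxPoints(r),.06).round(3).tolist())
from scipy.spatial.transform import Rotation as Ro
for (x,y,z,a) in [(.43,.17,.03,.4),(.43,.17,.03,.0),(.43,.17,.03,.7),(.44,-.09,.03,.4),(.44,-.09,.03,.7),(.5,.17,.2,0),(.5,-.09,.2,0)]:
    for s in (0,np.pi):
        q=(Ro.from_euler('y',-a)*Ro.from_euler('x',np.pi)*Ro.from_euler('z',s)); o=solve_ik([x,y,z],q.as_quat()); print(x,y,z,a,s,q.as_matrix()[:,2].round(2),None if o is None else np.round(o,2))
E
```

```text
front top z.04 xmid 0.605 yaw 0.0497 n 31 31
back bottom z0 xmid 0.4901 yaw 0.0068 n 26 31
 left y 0.2308 right y 0.1154 mid [0.5124 0.1731]
front top z.04 xmid 0.6167 yaw 0.0919 n 30 33
back bottom z0 xmid 0.501 yaw 0.0893 n 32 33
 left y -0.0319 right y -0.1449 mid [ 0.5198 -0.0884]
yel [[0.615, 0.373], [0.654, 0.374], [0.653, -0.246], [0.614, -0.245]] [[0.63399319 0.06284187]]
yel [[0.808, -0.397], [0.904, -0.702], [0.695, -0.743], [0.603, -0.446]] [[ 0.75081686 -0.57196403]]
bar x at y=.17,.055,-.09 [0.46971802 0.47363795 0.47845481] yaw 0.03320752571660397 res 0.005645470320383028 76
green@.06 [[0.262, 0.272], [0.364, 0.222], [0.307, 0.107], [0.206, 0.158]]
green@.06 [[0.355, 0.481], [0.43, 0.379], [0.323, 0.297], [0.25, 0.398]]
green@.06 [[0.843, 0.104], [0.876, -0.005], [0.733, -0.044], [0.701, 0.063]]
0.43 0.17 0.03 0.4 0 [ 0.39 -0.   -0.92] None
0.43 0.17 0.03 0.4 3.141592653589793 [ 0.39 -0.   -0.92] None
0.43 0.17 0.03 0.0 0 [ 0. -0. -1.] [ 0.8   0.26 -0.7   0.   -0.62  0.77]
0.43 0.17 0.03 0.0 3.141592653589793 [ 0. -0. -1.] [ 0.8   0.26 -0.7   0.   -0.62 -2.38]
0.43 0.17 0.03 0.7 0 [ 0.64 -0.   -0.76] None
0.43 0.17 0.03 0.7 3.141592653589793 [ 0.64 -0.   -0.76] None
0.44 -0.09 0.03 0.4 0 [ 0.39 -0.   -0.92] None
0.44 -0.09 0.03 0.4 3.141592653589793 [ 0.39 -0.   -0.92] None
0.44 -0.09 0.03 0.7 0 [ 0.64 -0.   -0.76] [-0.36  0.12 -0.76 -1.5  -0.23 -2.93]
0.44 -0.09 0.03 0.7 3.141592653589793 [ 0.64 -0.   -0.76] [-0.36  0.12 -0.76 -1.5  -0.23  0.21]
0.5 0.17 0.2 0 0 [ 0. -0. -1.] [ 0.7   0.14 -0.36  0.   -1.07  0.87]
0.5 0.17 0.2 0 3.141592653589793 [ 0. -0. -1.] [ 0.7   0.14 -0.36  0.   -1.07 -2.27]
0.5 -0.09 0.2 0 0 [ 0. -0. -1.] [ 0.21  0.11 -0.4   0.   -1.07  1.36]
0.5 -0.09 0.2 0 3.141592653589793 [ 0. -0. -1.] [ 0.21  0.11 -0.4   0.   -1.07 -1.78]
```

The left bin's back is at x≈0.490 (y≈0.173) and the right bin's at x≈0.501 (y≈-0.088). The bar yaw is about 0.046 rad and its far face is about 20 mm behind the bins. The stripe centre is at x≈0.634. Next I'll check that the arm can reach the tip arc.

```bash
cat >> h.py <<'E'
from scipy.spatial.transform import Rotation as Ro
YAW=.046
n=np.array([np.cos(YAW),np.sin(YAW),0]);
def quat(a,yaw=YAW,s=0.): return (Ro.from_euler('z',yaw)*Ro.from_euler('y',-a)*Ro.from_euler('x',np.pi)*Ro.from_euler('z',s)).as_quat()
HT=.075
def arcpt(th,P0,a,h=HT,r=.011,t=.006,b=.005):
    """TCP for bin tilt th; P0 = TCP (xy) when tip side touches seated upright back wall"""
    s,c=np.sin(th),np.cos(th)
    base=np.array([P0[0],P0[1],0])-n*(r+t)         # bar far face, table level
    ct=base+n*(b*np.tan(th)+t*c-h*s)+np.array([0,0,t*s+h*c])
    return ct+r*(np.cos(a)*n+np.array([0,0,np.sin(a)]))
E
python3 - <<'E'
from h import *
for P0 in([.487,.173],[.499,-.088]):
  for s in (0,np.pi):
    for a1 in (0,.1,.2,.3):
      out=[]
      for d in(0,20,40,60,70):
        a=a1*d/70; o=solve_ik(arcpt(np.radians(d),P0,a),quat(a,s=s)); out.append(o is not None)
      print(P0,s,a1,out, None if o is None else o.round(2), arcpt(np.radians(68),P0,0).round(3))
E
```

```text
[0.487, 0.173] 0 0 [True, True, True, True, True] [ 0.81  0.25 -0.7   0.   -0.62  0.81] [0.426 0.17  0.034]
[0.487, 0.173] 0 0.1 [True, True, True, True, True] [ 0.87  0.2  -0.84  0.16 -0.47  0.6 ] [0.426 0.17  0.034]
[0.487, 0.173] 0 0.2 [True, True, True, True, False] None [0.426 0.17  0.034]
[0.487, 0.173] 0 0.3 [True, True, True, False, False] None [0.426 0.17  0.034]
[0.487, 0.173] 3.141592653589793 0 [True, True, True, True, True] [ 0.81  0.25 -0.7   0.   -0.62 -2.34] [0.426 0.17  0.034]
[0.487, 0.173] 3.141592653589793 0.1 [True, True, True, True, True] [ 0.87  0.2  -0.84  0.16 -0.47 -2.54] [0.426 0.17  0.034]
[0.487, 0.173] 3.141592653589793 0.2 [True, True, True, True, False] None [0.426 0.17  0.034]
[0.487, 0.173] 3.141592653589793 0.3 [True, True, True, False, False] None [0.426 0.17  0.034]
[0.499, -0.088] 0 0 [True, True, True, True, True] [ 0.24  0.23 -0.73  0.   -0.61  1.38] [ 0.438 -0.091  0.034]
[0.499, -0.088] 0 0.1 [True, True, True, True, True] [ 0.26  0.18 -0.82  0.05 -0.47  1.32] [ 0.438 -0.091  0.034]
[0.499, -0.088] 0 0.2 [True, True, True, True, True] [ 0.27  0.14 -0.95  0.15 -0.3   1.2 ] [ 0.438 -0.091  0.034]
[0.499, -0.088] 0 0.3 [True, True, True, True, False] None [ 0.438 -0.091  0.034]
[0.499, -0.088] 3.141592653589793 0 [True, True, True, True, True] [ 0.24  0.23 -0.73  0.   -0.61 -1.76] [ 0.438 -0.091  0.034]
[0.499, -0.088] 3.141592653589793 0.1 [True, True, True, True, True] [ 0.26  0.18 -0.82  0.05 -0.47 -1.82] [ 0.438 -0.091  0.034]
[0.499, -0.088] 3.141592653589793 0.2 [True, True, True, True, True] [ 0.27  0.14 -0.95  0.15 -0.3  -1.94] [ 0.438 -0.091  0.034]
[0.499, -0.088] 3.141592653589793 0.3 [True, True, True, True, False] None [ 0.438 -0.091  0.034]
```

```bash
cat >> h.py <<'E'
def seat(P,z=.025,guard=6):
    """P: xy inside the bin; go in, pull against bar; returns TCP xy at contact"""
    q=quat(0)
    goto([P[0],P[1],.17],q)
    move_straight([P[0],P[1],z],v=.15)
    pause(.2); f0=sense()["ft_force"]
    P1=np.array([P[0],P[1],z])-n*.085
    hit=move_straight(P1,v=.04,guard=guard)
    s=sense(); print("seat hit",hit,s["ee_pos"].round(4),(s["ft_force"]-f0).round(2),"t",s["time_s"])
    return s["ee_pos"],hit
E
python3 - <<'E'
from h import *
gripper_close(30)
p,hit=seat([.545,.174])
c=camera("top");cv2.imwrite("pics/seatL.png",cv2.resize(c["image"][140:260,190:430],None,fx=3.3,fy=3.3,interpolation=cv2.INTER_CUBIC))
print(sense()["grip_width"])
E
```

```text
seat hit True [0.4855 0.1723 0.0259] [ 3.54 -0.5  -0.64] t 5.8167
0.00010235552520415205
```

View pics/seatL.png

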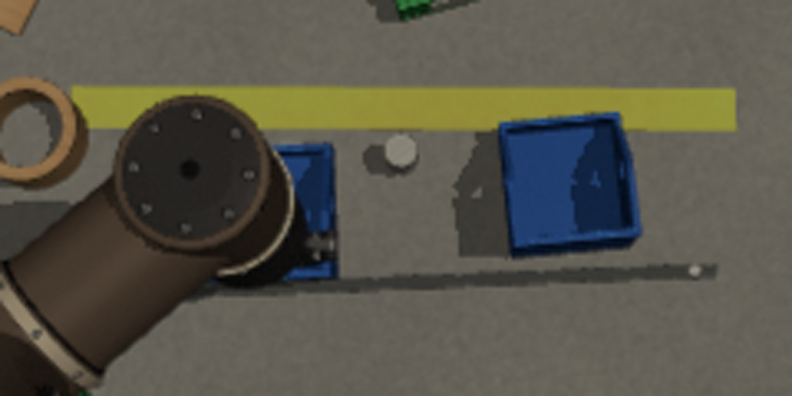

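The left bin is now pulled against the bar, with its lower edge meeting the bar at about row 280. The contact at x=0.4855 matches the 0.487 I predicted. Next is the tip arc, with a check halfway.

```bash
cat >> h.py <<'E'
A1=.1
def arc(P0,d0,d1,step=7,v=.04):
    N=max(1,int(np.ceil(abs(d1-d0)/step)))
    for d in np.linspace(d0,d1,N+1)[1:]:
        a=A1*d/70; move_straight(arcpt(np.radians(d),P0,a),quat(a),v=v)
def zoom(name,fn,b,f):
    c=camera(name);u0,v0,u1,v1=b
    cv2.imwrite(fn,cv2.resize(c["image"][v0:v1,u0:u1],None,fx=f,fy=f,interpolation=cv2.INTER_CUBIC));return c
E
python3 - <<'E'
from h import *
P0=np.array([.4855,.1723])
p=sense()["ee_pos"]
b=p+n*.004; move_straight(b,v=.05); b[2]=HT; move_straight(b,v=.1)
f0=sense()["ft_force"]
arc(P0,0,40)
s=sense();print(s["ee_pos"].round(4),(s["ft_force"]-f0).round(2),s["time_s"])
zoom("scene","pics/L40.png",(190,130,470,300),2.8)
E
```

```text
[0.4397 0.1701 0.0618] [ 4.29 -0.39  0.02] 8.9667
```

View pics/L40.png

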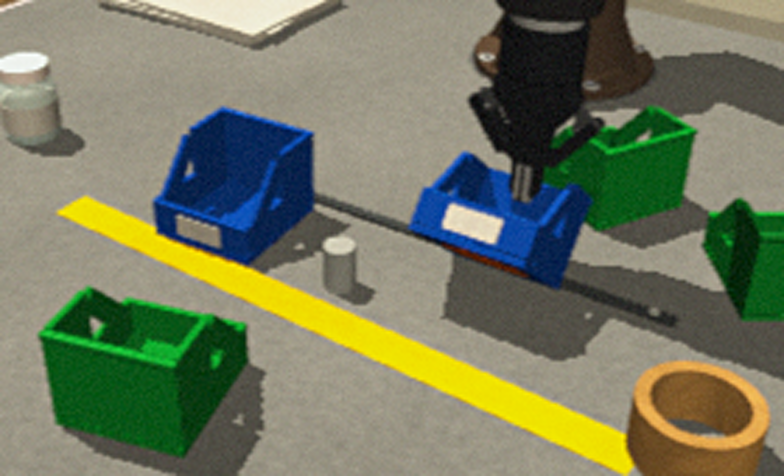

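At 40° the arc is working: the bin pivots on the bar and something orange already shows under it at about (490,262). The gripper knuckles spread wide above the side walls, so I'll check their clearance as I go on.

```bash
python3 - <<'E'
from h import *
P0=np.array([.4855,.1723])
for d0,d1 in((40,47),(47,54),(54,58)):
    arc(P0,d0,d1); s=sense();print(d1,s["ee_pos"].round(4),(s["ft_force"]).round(2),s["moment"].round(2),s["time_s"])
zoom("scene","pics/L58.png",(310,140,430,250),5.2)
E
```

```text
47 [0.4338 0.1697 0.0561] [2.   0.02 1.44] [-0.38 -0.48 -0.02] 9.375
54 [0.429  0.1695 0.0497] [ 1.48 -1.04  2.47] [-0.44 -0.18 -0.03] 9.725
58 [0.4271 0.1696 0.0457] [ 0.8  -0.33  1.67] [-0.23 -0.26 -0.01] 9.9917
```

View pics/L58.png

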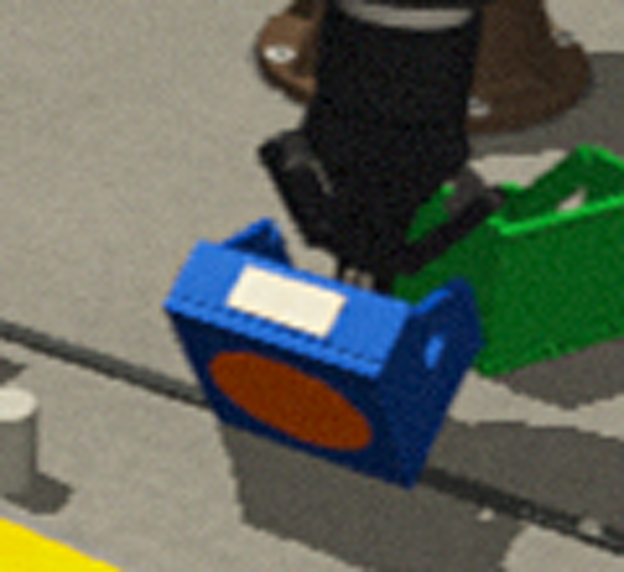

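At about 58° the orange disc is plainly visible under the left bin, at (290,400) in the zoom, so the left bin is the stamped one. The knuckles clear the walls. I'll go on to about 68°.

```bash
python3 - <<'E'
from h import *
P0=np.array([.4855,.1723])
for d0,d1 in((58,63),(63,67)):
    arc(P0,d0,d1); s=sense();print(d1,s["ee_pos"].round(4),(s["ft_force"]).round(2),s["moment"].round(2),s["time_s"])
zoom("scene","pics/L67.png",(310,140,430,250),5.2)
c=camera("scene")
E
```

```text
63 [0.4251 0.1694 0.0403] [ 0.81 -1.24  1.11] [-0.31 -0.16 -0.01] 10.3333
67 [0.4245 0.1694 0.0358] [ 1.45 -0.4   0.89] [-0.23 -0.13  0.  ] 10.6
```

View pics/L67.png

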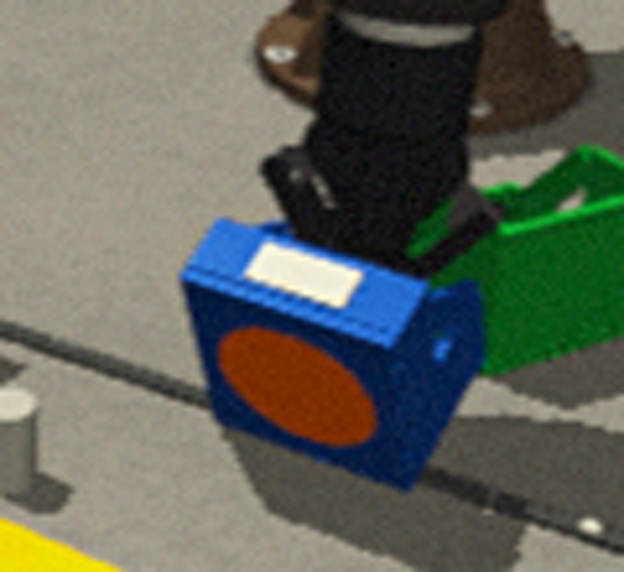

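```bash
cat >> h.py <<'E'
def vplane(c,uv,P,m):
    K=c["camera_matrix"];T=c["cam_to_world"]
    d=T[:3,:3]@np.array([(uv[0]-K[0,2])/K[0,0],(uv[1]-K[1,2])/K[1,1],1]);o=T[:3,3]
    return o+d*((P-o)@m)/(d@m)
E
python3 - <<'E'
from h import *
c=camera("scene"); m=np.array([-n[1],n[0],0])
def t(ctr,hw,f,b):
    P=np.array([ctr[0],ctr[1],0])+m*hw
    f=vplane(c,(310+f[0]/5.2,140+f[1]/5.2),P,m);b=vplane(c,(310+b[0]/5.2,140+b[1]/5.2),P,m)
    d=f-b;print(f.round(4),b.round(4),np.linalg.norm(d).round(4),np.degrees(np.arctan2(d[2],d@n)))
t((.47,.170),.055,(388,348),(412,490))
t((.47,.170),-.055,(184,275),(222,424))
E
```

```text
[0.5151 0.2271 0.0995] [ 0.4585  0.2245 -0.0143] 0.1272 63.508608089615585
[0.5127 0.1169 0.099 ] [ 0.4602  0.1145 -0.0174] 0.1277 65.70045765184452
```

The tilt reads about 64–66° in the image. I'll nudge it to a nominal 69°, hold it, then let the bin down.

```bash
python3 - <<'E'
from h import *
P0=np.array([.4855,.1723])
arc(P0,67,69.5); pause(1.0)
zoom("scene","pics/L69.png",(310,140,430,250),5.2)
s=sense();print(s["ee_pos"].round(4),s["ft_force"].round(2))
arc(P0,69.5,0,step=7,v=.04)
p=arcpt(0,P0,0)
move_straight(p+n*.012,v=.05); pause(.3)
s=sense();print(s["time_s"],s["ft_force"].round(2))
zoom("scene","pics/Lflat.png",(250,130,430,260),4.2)
E
```

```text
[0.4248 0.1695 0.033 ] [1.44 0.45 0.87]
16.3 [-0.48 -0.2   0.03]
```

View pics/L69.png

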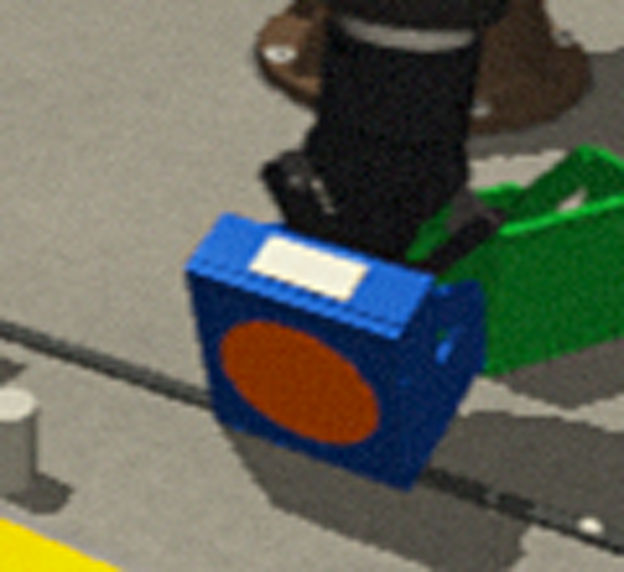

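View pics/Lflat.png

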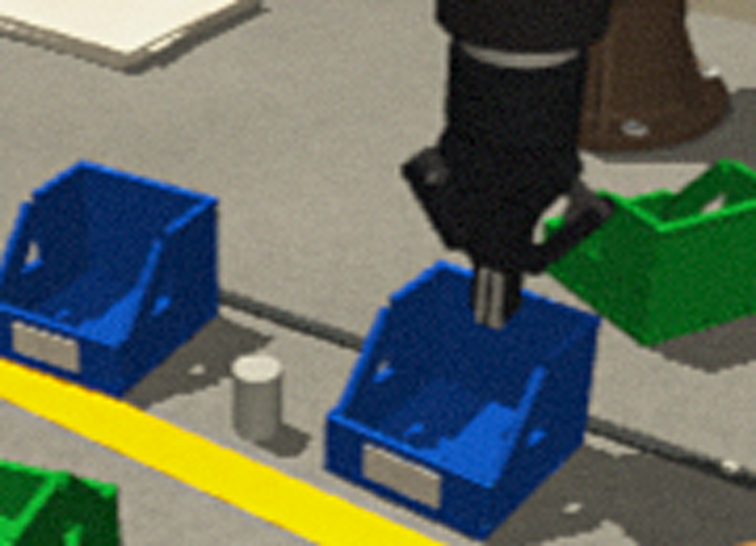

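The left bin was held near 70° with the orange disc at about (300,382), and it now stands flat at the bar. Next I'll do the right bin, a little further in angle and with one check picture.

```bash
python3 - <<'E'
from h import *
p=sense()["ee_pos"].copy(); p[2]=.17; move_straight(p,v=.2)
p0,hit=seat([.555,-.088])
if hit:
    P0=p0[:2]; np.save("P0R.npy",P0)
    b=p0+n*.004; move_straight(b,v=.05); b[2]=HT; move_straight(b,v=.1)
    arc(P0,0,58)
    s=sense();print(s["ee_pos"].round(4),s["ft_force"].round(2),s["time_s"])
zoom("scene","pics/R58.png",(230,100,390,240),4)
E
```

```text
seat hit True [ 0.498  -0.0903  0.0259] [ 4.27 -0.51  0.51] t 20.725
[ 0.4392 -0.0931  0.0456] [ 0.12 -0.25  3.39] 24.8083
```

View pics/R58.png

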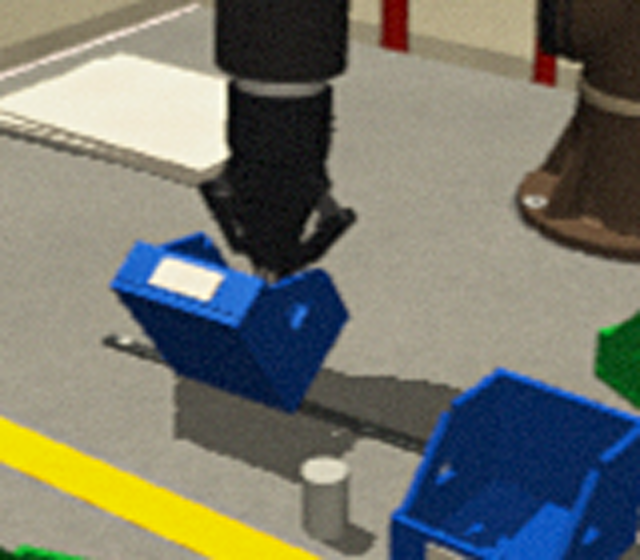

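The right bin is tilted to about 58° and its underside is plain blue, around (225,345). The tilt looks clean, so I'll continue to 69.5°, hold, then lower it.

```bash
python3 - <<'E'
from h import *
P0=np.load("P0R.npy")
arc(P0,58,69.5,step=4); pause(1.0)
zoom("scene","pics/R69.png",(230,100,390,240),4)
s=sense();print(s["ee_pos"].round(4),s["ft_force"].round(2))
arc(P0,69.5,0,step=7,v=.04)
p=arcpt(0,P0,0)
move_straight(p+n*.012,v=.05); pause(.3)
q=p+n*.03; q[2]=.17; move_straight(q,v=.2)
s=sense();print(s["time_s"],s["ft_force"].round(2))
zoom("top","pics/Tflat.png",(190,140,430,260),3.3)
zoom("scene","pics/Rflat.png",(210,120,430,260),3.6)
E
```

```text
[ 0.4372 -0.0932  0.033 ] [-0.81  0.54  1.15]
31.5667 [ 0.25 -0.78 -1.15]
```

View pics/R69.png

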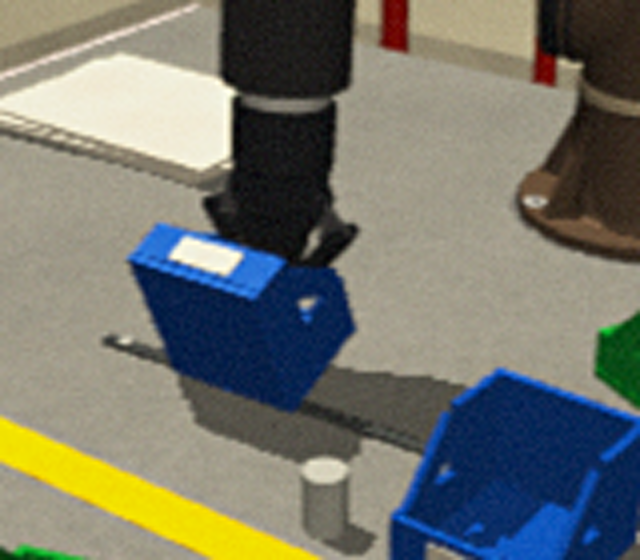

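View pics/Tflat.png

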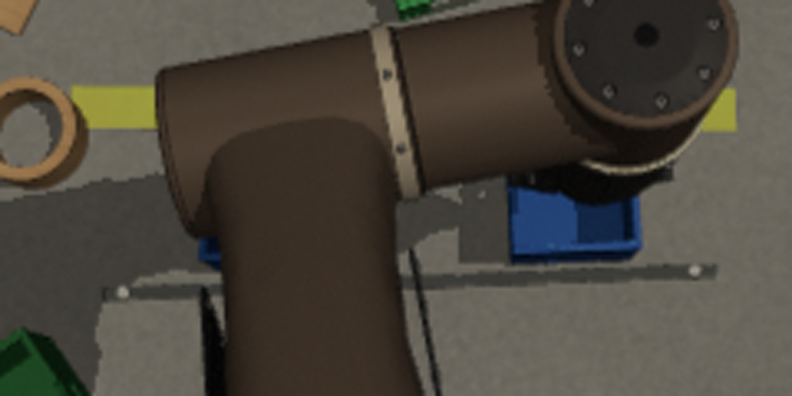

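View pics/Rflat.png

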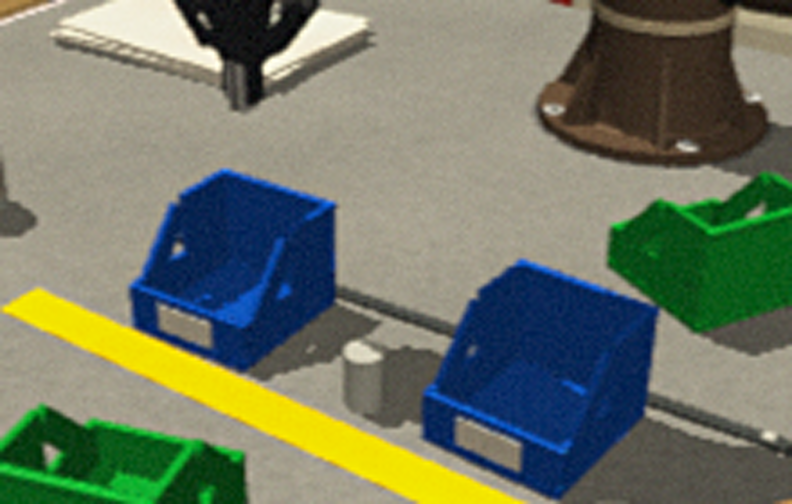

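The right bin's underside is plain, at about (230,330), and both bins stand flat again. Now I'll push the left (stamped) bin out to the stripe.

```bash
python3 - <<'E'
from h import *
q=quat(0)
st=np.array([.435,.168,.17]); goto(st,q)
st[2]=.03; move_straight(st,v=.12)
pause(.2); print(sense()["ft_force"].round(2))
d=(.560-st[0])/n[0]; h=move_straight(st+n*d,v=.05,guard=25); pause(.2)
s=sense();print(h,s["ee_pos"].round(4),s["ft_force"].round(2),s["time_s"])
move_straight(s["ee_pos"]-n*.03,v=.08)
p=sense()["ee_pos"].copy();p[2]=.17;move_straight(p,v=.2)
goto([.42,.0,.3],q)
zoom("top","pics/Tp.png",(190,140,430,260),3.3);zoom("scene","pics/Sp.png",(190,120,470,300),2.8)
print(sense()["time_s"])
E
```

```text
[-0.48 -0.66  0.32]
False [0.5599 0.1738 0.03  ] [-2.22 -0.42 -0.62] 37.0917
39.525
```

View pics/Tp.png

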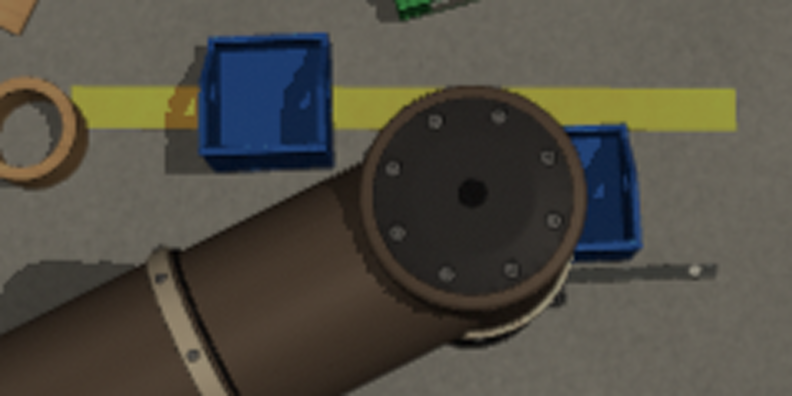

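View pics/Sp.png

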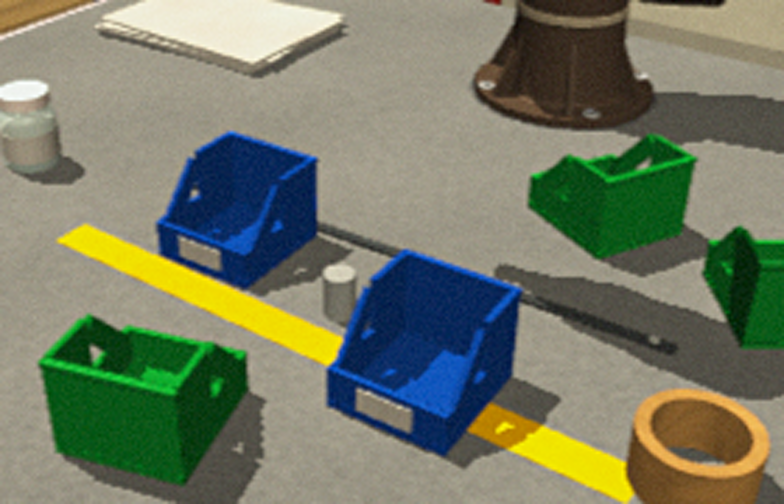

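The stamped bin now stands across the stripe, at about (268,103) in the top view. The right bin is still at the bar. I'll move the arm out of the way and measure.

```bash
python3 - <<'E'
from h import *
p=sense()["ee_pos"].copy(); goto([.40,.35,.35],quat(0)); pause(.3)
c=camera("top");im=c["image"];cv2.imwrite("pics/end.png",im)
hsv=cv2.cvtColor(im,cv2.COLOR_BGR2HSV);H,S,V=[hsv[...,i].astype(int) for i in range(3)]
m=(abs(H-113)<12)&(S>120)&(V>30)
for k in blobs(m,400):
    x,y,w,h=cv2.boundingRect(k);cols=np.arange(x+8,x+w-8)
    fr=ray(c,np.c_[cols,[y+np.argmax(m[y:y+h,u])-.5 for u in cols]],.04)
    bk=ray(c,np.c_[cols,[y+h-.5-np.argmax(m[y:y+h,u][::-1]) for u in cols]],0)
    print("bin front",fr.mean(0).round(4),"back",bk.mean(0).round(4),"centre x",((np.median(fr[:,0])+np.median(bk[:,0]))/2).round(4))
print("socket",ray(c,[311.5,186],.045),sense()["time_s"])
E
```

```text
bin front [ 0.608  -0.0938] back [ 0.4925 -0.0958] centre x 0.5507
bin front [0.6919 0.1873] back [0.5758 0.1891] centre x 0.6339
socket [[0.58175423 0.06034447]] 41.2083
```

View pics/end.png

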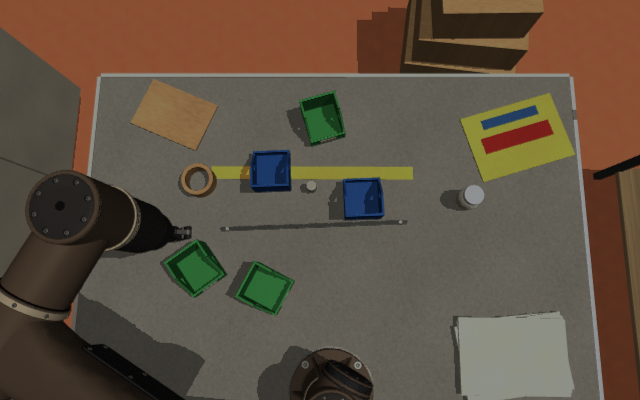

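The stamped bin's centre is at x=0.634, right on the stripe centre. The other bin is about 75 mm beyond the bar's middle. The socket, tape and jar are at their starting pixels: (311,186), (198,180) and (471,197). The arm is clear, so I'm handing in.

```bash
python3 -c "
from plant import *
print(finish_job())"
```

```text
the job is handed in; nothing more can be done
None
```

The job is done and handed in at about 41 s of the 72 s allowed; no verdict is reported.

**What I did:** With the closed fingertip I pulled each bin back to the bar and tipped it over the bar. Each was held for 1 s at a commanded 69.5° and then lowered flat, left bin first. The orange stamp was under the left bin and the right one was plain. I then pushed the left bin out to the stripe.

**Last checks (top camera):**
- **Stamped bin:** its centre is at x = 0.634 m, and the stripe's centre is also at 0.634 m.
- **Other bin:** its centre is about 75 mm beyond the bar's middle, against a limit of 110 mm.
- **Both bins:** they look flat in the pictures. I didn't measure how level they are.
- **Bystanders:** the socket, tape and jar look unmoved, judged by eye.
- **Arm:** it is clear of everything.

**Checks that disagreed:**
- **Tilt angle:** an image estimate of the left bin's tilt read 64–66° when 67° was commanded. It was rough: the same estimate put the back corners about 15 mm below the table. I raised the command to 69.5° for both holds and did not re-measure the angle on either bin.
- **Bar position:** my first automatic fit of the bar scattered by about 6 mm. I used the bar's visible ends instead, and the touch contact on the left bin agreed with them to about 2 mm.

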